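Hang the yellow scrap pail on the stand by its bail

TASK

Hang the yellow scrap pail on the two-pronged stand: take the black grip of its bail, which lies flat, and swing the bail upright while the pail still stands on the bench, then lift the pail by it and lay the bail over both prongs, the grip between them, so that the pail hangs free, upright and still when you let go. Do not disturb the blue pail.

Things in the scene. Friction and masses are not known exactly. Their poses are not given: they have to be found in the camera images.
- yellow_pail: Yellow round plastic pail with brass clippings fixed in its bottom, loose, 0.4 to 0.75 kg, 80 mm high, 120 mm across the rim, 108 mm across the foot: the one to hang. Origin: centre of its underside, z up. Its bail is hinged on the pail's y axis, 68 mm above the origin, and lies level on its -x side (towards the robot, within 30 degrees).
- yellow_pail_grip (a point): Centre of the black roller grip (18 mm thick, 40 mm long, turns easily on the wire) in the middle of the bail's straight crossbar; y along the crossbar. The bail is a U of 7 mm steel wire, its arms 68 mm either side of the middle, its crossbar 125 mm from the hinge. Lying flat, the grip is 68 mm above the bench, 65 mm from the rim.
- yellow_pail_bail (a joint): Swing of the yellow pail's bail in rad: 0 lying flat (level, on the pail's -x side), 1.57 upright over the pail. It swings easily, with slight friction, and falls back if let go.
- blue_pail: Blue pail, empty, otherwise the same as the yellow one, its bail flat on its own -x side too. Origin: centre of its underside. A bystander: leave it standing.
- hook_stand: Fixed metal stand. Origin on the bench below the prongs' low points; x points from the red tips to the post, z up. Two 8 mm prongs at y = +-40 mm run to -x from a post and crosspiece 95 to 128 mm behind, 224 to 233 mm high; tops: V-shaped low point 231, red ball tip 258 (32 mm in front), hump behind 244 mm. Base 8 mm thick, from x -55 to +135, 120 wide. Open in front.
- hook_seat (a point): Midway between the prongs, 235 mm above the bench: where the grip's centre lies when the crossbar rests in both low points (the hung pail is then 42 mm above the bench). Axes as the stand's. Bring the bail in from the front (-x), crossbar above the red tips, pail below the prongs, then lower it.

How it is judged:
On the way:
1. the yellow pail's bail is swung up to within 25 degrees of upright while the pail still stands on the bench (value of joint yellow_pail_bail between 1.134 and 2.007 rad and height (world z) of yellow_pail below 0.01 m and angle between yellow_pail's own z axis and vertical below 0.17 rad), for 0.1 s.
At the end, for the whole second after the job is handed in: The yellow pail hangs at rest by its bail on the prongs: grip within 25 mm (x), 20 mm (y) and -12 to +20 mm (z) of its seat, crossbar within 11 degrees of square, the stand bearing over 1 N, pail over 20 mm above the bench, within 15 degrees of upright, slower than 80 mm/s (x of yellow_pail_grip in the frame of hook_seat between -0.025 and 0.025 m and y of yellow_pail_grip in the frame of hook_seat between -0.02 and 0.02 m and z of yellow_pail_grip in the frame of hook_seat between -0.012 and 0.02 m and angle between the y axis of yellow_pail_grip and the y axis of hook_seat, either way round below 0.2 rad and contact force between yellow_pail and hook_stand above 1 N and height (world z) of yellow_pail above 0.02 m and angle between yellow_pail's own z axis and vertical below 0.26 rad and linear speed of yellow_pail below 0.08 m/s); the robot touches nothing.
It fails at once if the blue pail is shifted by more than 25 mm or tipped by more than 15 degrees (distance of blue_pail from where it was at the start of the episode above 0.025 m or angle between blue_pail's own z axis and vertical above 0.26 rad).
It also fails if it takes over 61 s, if anything falls off the work surface, if the arm or the gripper's body presses on something with over 40 N, if the wrist force passes 120 N, or if a joint passes its speed limit or range.

ROBOT

A 6-joint arm with a two-finger parallel gripper is mounted at the origin on a cart in front of the work surface, level with it; the furniture and walls round the work are solid. World frame = base frame: x ahead of the robot, y to its left, z up, the work surface at z = 0. Lengths are in m, angles in rad, forces in N, time in s.
With the tool pointing down it reaches from about 0.35 to 0.875 m from the base axis. Payload 4.2 kg.
Tool frame: the origin (TCP) lies midway between the tips of the shut fingers; the grasp point (between the pads) lies 19 mm behind it; z points along the fingers, y is the line along which they close (so a half turn about z gives the same grasp; the last joint's range is limited). The gripper opens to 87 mm and grips with 3 to 60 N. Pads are 19 mm wide; open, the fingers measure 117 mm over their backs; the gripper's body (75 mm by 190 mm) begins 51 mm behind the grasp point.
Start: joints at [1.463, 0.385, 0.008, 0, -1.194, -0.259], TCP at [0.224, 0.583, 0.223] pointing down, gripper open.
Joint ranges: [-3.14, 3.14], [-1.21, 2.06], [-1.07, 1.41], [-3.16, 2.05], [-2.99, -0.16], [-3.1, 3.1]. Speed limits (rad/s): [2.79, 2.79, 3.14, 3.14, 3.14, 3.14].

INTERFACE

Orientations are given as a unit quaternion [x, y, z, w].
In Python, from rig import env, jaws, planner, monitor, imaging, ticket gives the robot as it stands. Calls block until the motion is done:
- env.move_pose(position, orientation): joint-space move of the TCP to a pose.
- env.move_straight(position, v=0.15, frame=None): straight line of the TCP; frame=None keeps the orientation; v is the mean speed in m/s.
- env.move_joints(angles): joint-space move.
- jaws.command_gripper(opening, strength=None): finger opening in m; strength is the grip in N (None keeps the last); returns when the fingers have stopped.
- env.dwell(seconds).
- planner.inverse_kinematics(position, orientation): joint angles nearest the present ones, or None.
- monitor.get_obs(): the state.
- imaging.grab_frame(name): name is "scene" or "top"; returns a dict with "color" (384x512x3 uint8, blue, green, red), "fov_y" (degrees; the focal length in pixels is half the picture's height over the tangent of half this angle, whatever the lens; pixels are square), "cx", "cy" (the principal point, pixels), "world_from_camera" (4x4, takes a point from camera to world coordinates). Camera axes: x right, y down, z forward; pixel columns grow to the right and rows downward; lengths in m; the calibration is good to about 2 mm. A picture is of the moment at which its call begins. There is no depth.
A pose or a line that the arm cannot do raises env.Unreachable and nothing moves.
- ticket.sign_off(): hands the job in; it is judged then, once.
The state is a dict: "t": time; "joint_pos": joint angles; "qvel": joint speeds; "joint_efforts": joint torques, N m; "position": TCP position; "tcp_rot": TCP orientation; "force": force on the tool from outside, world axes, zero at the start; "torque": the same for the moment, N m; "gripper_width": finger opening in m; "grasp_force": force on a finger pad.
Only numpy, scipy, OpenCV 4.12 (cv2) and the standard library are available. Lean on these libraries where they do the work, as an engineer would, in place of code of your own. Each camera call takes 0.05 s, during which the arm holds its last target. There are 200 camera calls.

## Working session

There is one attempt and no reset: what is moved stays moved. The work goes in short steps, each a Python script; the robot and the scene stay as the last script left them, time stands still between calls to the robot, and variables do not carry over. Pictures are saved under pics/ and viewed, at most 10 in all, crops included, and the job is handed in when it is done.

```bash
ls; mkdir -p pics; python3 - <<'E'
from rig import env,jaws,planner,monitor,imaging,ticket
import cv2,pickle
d={}
for n in("scene","top"):
    f=imaging.grab_frame(n);d[n]=f;cv2.imwrite(f"pics/{n}0.png",f["color"]);print(n,f["fov_y"],f["cx"],f["cy"],f["world_from_camera"].round(3).tolist() if hasattr(f["world_from_camera"],'round') else f["world_from_camera"])
pickle.dump(d,open("f0.pkl","wb"))
o=monitor.get_obs();print(o)
E
```

```text
pics
scene 42.92173413219563 254.1652969682196 194.64462880786417 [[0.89, -0.338, 0.307, 0.059], [-0.456, -0.663, 0.593, -0.902], [0.003, -0.668, -0.745, 1.234], [0.0, 0.0, 0.0, 1.0]]
top 50.04338363058756 258.98714137677484 194.27879169326414 [[0.021, -0.992, 0.125, 0.369], [-1.0, -0.022, -0.012, -0.015], [0.015, -0.125, -0.992, 1.241], [0.0, 0.0, 0.0, 1.0]]
{'t': 0.1, 'joint_pos': array([ 1.46257219e+00,  3.85481751e-01,  6.75426287e-03, -4.23186803e-04,
       -1.19399868e+00, -2.58652036e-01]), 'qvel': array([-0.00134099, -0.00279557,  0.0032225 ,  0.00231182,  0.0021681 ,
       -0.00089261]), 'joint_efforts': array([-2.74586018e-04, -3.91689277e+01,  1.87937146e+01,  4.23188701e+00,
        1.35057134e-02, -7.03016917e-05]), 'position': array([0.22395249, 0.58291925, 0.22156626]), 'tcp_rot': array([ 9.83207645e-01, -1.82487692e-01, -1.23611445e-04,  9.76969223e-04]), 'force': array([ 0.31627483, -0.4780397 ,  0.4518628 ]), 'torque': array([ 0.03342536, -0.01963614,  0.02535906]), 'grasp_force': 0.0, 'gripper_width': 0.0865668245817749}
```

View pics/scene0.png

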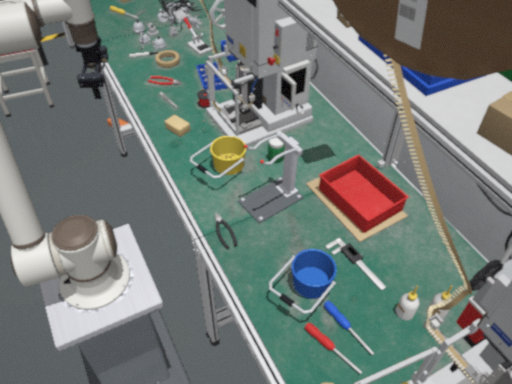

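View pics/top0.png

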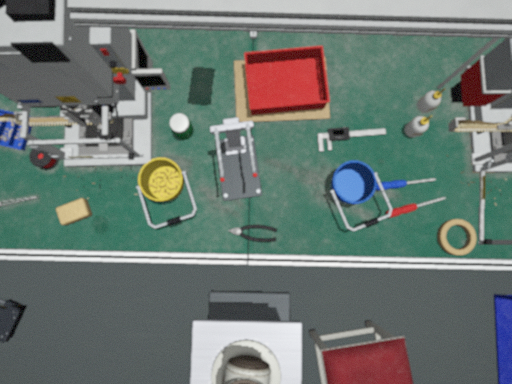

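The scene view shows the yellow pail at (228,156) and its bail towards the robot. The stand is at (280,170) and the blue pail at (313,273). In the top view the yellow rim is at (160,180) with its grip near (174,221), the stand is at about (237,160), and a machine stands to the left of the yellow pail.

```bash
cat > h.py <<'E'
import cv2,numpy as np,pickle
def ray(f,u,v):
    fl=192/np.tan(np.radians(f["fov_y"]/2));T=np.array(f["world_from_camera"])
    d=T[:3,:3]@np.array([(u-f["cx"])/fl,(v-f["cy"])/fl,1]);return T[:3,3],d/np.linalg.norm(d)
def onz(f,u,v,z):
    o,d=ray(f,u,v);return o+d*(z-o[2])/d[2]
def tri(r1,r2):
    A=[];b=[]
    M=sum(np.eye(3)-np.outer(d,d) for o,d in(r1,r2));y=sum((np.eye(3)-np.outer(d,d))@o for o,d in(r1,r2))
    return np.linalg.solve(M,y)
def blobs(m,roi,amin=4):
    x0,y0,x1,y1=roi;n,l,s,c=cv2.connectedComponentsWithStats(m[y0:y1,x0:x1].astype(np.uint8))
    return [(c[i]+[x0,y0],s[i,4],s[i,:4].tolist()) for i in range(1,n) if s[i,4]>=amin]
E
python3 - <<'E'
from h import *
d=pickle.load(open("f0.pkl","rb"))
a=d["top"]["color"][105:240,130:275];b=d["scene"]["color"][125:225,180:320]
cv2.imwrite("pics/ca.png",cv2.resize(a,None,fx=4.4,fy=4.4,interpolation=cv2.INTER_CUBIC))
cv2.imwrite("pics/cb.png",cv2.resize(b,None,fx=5.5,fy=5.5,interpolation=cv2.INTER_CUBIC))
for n,roi in(("top",(130,105,275,240)),("scene",(180,125,320,225))):
    f=d[n];c=f["color"].astype(int);B,G,R=c[...,0],c[...,1],c[...,2]
    for nm,m in(("red",(R>110)&(G<R*.6)&(B<R*.6)),("yel",(R>110)&(G>90)&(B<R*.45)),("blk",c.max(2)<40),("wht",c.min(2)>150)):
        for q in blobs(m,roi,3): print(n,nm,q[0].round(1),q[1],q[2])
E
```

```text
top red [260.8 106.7] 115 [119, 0, 26, 5]
top red [254.5 174.7] 14 [123, 68, 4, 4]
top red [221.8 179.2] 14 [90, 73, 5, 4]
top yel [159.1 179.6] 1122 [9, 53, 44, 44]
top blk [177.2 221.3] 6 [46, 116, 4, 2]
top blk [171.5 223.5] 4 [40, 118, 4, 2]
top wht [137.  109.5] 149 [0, 0, 15, 10]
top wht [142.  139.2] 807 [0, 0, 21, 59]
top wht [178.8 122.1] 296 [39, 8, 20, 19]
top wht [232.8 135.9] 681 [80, 12, 46, 59]
top wht [242.7 144.1] 72 [110, 31, 6, 17]
top wht [225.4 139.8] 5 [95, 34, 2, 3]
top wht [231.7 152.1] 49 [96, 45, 12, 5]
top wht [188.9 196.7] 160 [51, 66, 16, 48]
top wht [147.4 210.3] 158 [6, 81, 31, 42]
top wht [257.8 190.6] 21 [126, 83, 5, 6]
top wht [225.2 195. ] 19 [93, 88, 5, 5]
top wht [236.  230.7] 46 [101, 123, 10, 7]
scene red [245. 146.] 9 [64, 20, 3, 3]
scene red [261.5 161. ] 8 [80, 35, 4, 3]
scene red [319. 187.] 3 [139, 61, 1, 3]
scene yel [226.5 151.8] 816 [31, 12, 35, 35]
scene yel [236.2 168.9] 65 [48, 38, 15, 11]
scene wht [181.3 125.9] 11 [0, 0, 5, 4]
scene wht [264.9 137.6] 1026 [39, 0, 83, 39]
scene wht [244. 125.] 3 [63, 0, 3, 1]
scene wht [198.7 153.2] 74 [10, 17, 22, 23]
scene wht [224.6 169.6] 101 [26, 33, 38, 20]
scene wht [279.8 178.2] 6 [99, 52, 3, 3]
scene wht [279.5 188.7] 29 [96, 61, 8, 7]
scene wht [291.  192.2] 57 [104, 63, 14, 9]
scene wht [187.2 210.3] 130 [0, 69, 17, 31]
scene wht [298.5 195.8] 10 [117, 70, 4, 3]
scene wht [242.5 198.8] 10 [61, 73, 4, 3]
scene wht [183.9 216.4] 87 [0, 80, 11, 20]
scene wht [218.  217.3] 31 [36, 89, 6, 7]
scene wht [260.5 217.5] 12 [79, 91, 4, 4]
```

View pics/ca.png

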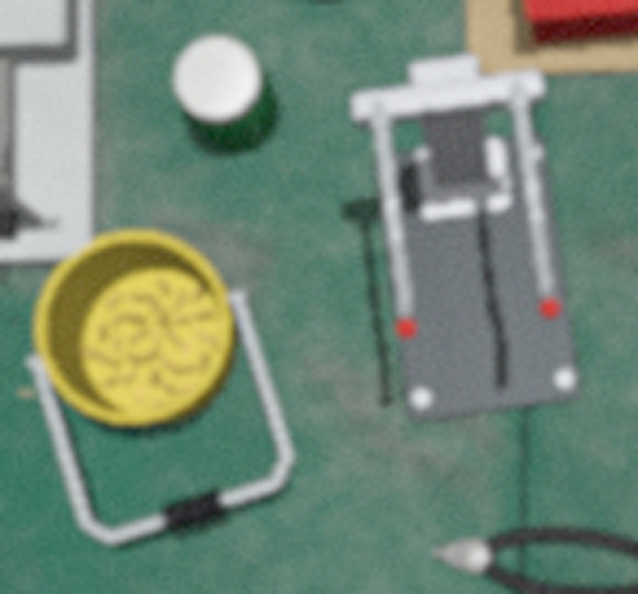

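View pics/cb.png

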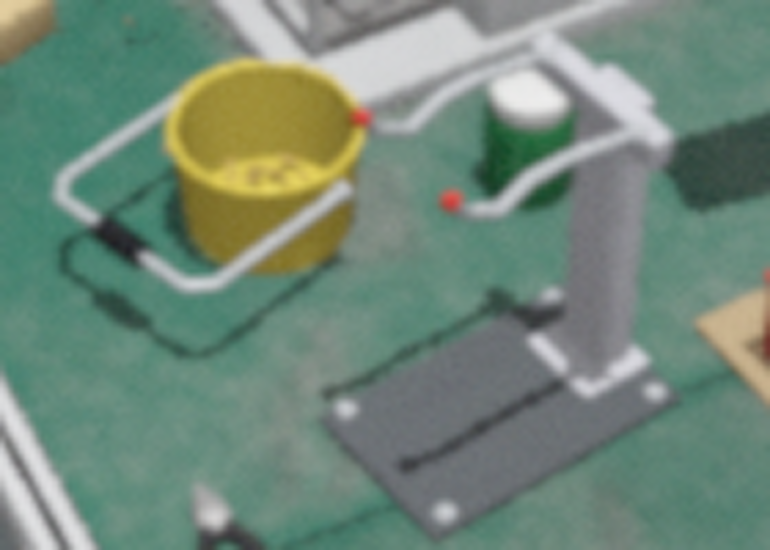

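The crops put the grip at about top (173.9,220.3) and scene (201.6,167.9). The red tips are at top (221.8,179.2) and (254.5,174.7), and at scene (245,146) and (261.5,161). Rim, bail and stand are all clear.

```bash
python3 - <<'E'
from h import *
d=pickle.load(open("f0.pkl","rb"));t,s=d["top"],d["scene"]
P=lambda n,v:print(n,np.round(v,4))
g=onz(t,173.9,220.3,.068);P("grip tri",tri(ray(t,173.9,220.3),ray(s,201.6,167.9)));P("grip z",g);P("grip scene z",onz(s,201.6,167.9,.068))
p=onz(t,160.5,179.5,.08);P("rim",p);P("rim size x,y",onz(t,138.5,179.5,.08)-onz(t,182.5,179.5,.08))
v=p-g;P("dist,yaw",[np.hypot(*v[:2]),np.arctan2(v[1],v[0])])
# crossbar direction from corner bends (crop px)
cr=[onz(t,(x+.5)/4.4-.5+130,(y+.5)/4.4-.5+105,.068) for x,y in((108,536),(285,474))];w=cr[0]-cr[1];P("crossbar dir yaw",np.arctan2(-w[0],w[1]));P("len",np.hypot(*w[:2]))
tl=[tri(ray(t,221.8,179.2),ray(s,245,146)),tri(ray(t,254.5,174.7),ray(s,261.5,161))]
for q in tl:P("tip",q)
tz=[onz(t,221.8,179.2,.254),onz(t,254.5,174.7,.254)]
for q in tz:P("tip z",q)
for q in [onz(s,245,146,.254),onz(s,261.5,161,.254)]:P("tip zs",q)
for T in(tl,tz):
    w=T[0]-T[1];yaw=np.arctan2(-w[0],w[1]);m=(T[0]+T[1])/2;P("stand yaw,len",[yaw,np.hypot(*w[:2])]);P("seat",m[:2]+.032*np.array([np.cos(yaw),np.sin(yaw)]))
# crosspiece mid (crop) at z .233, base front screws
for x,y in((362,106),(538,85)):P("cross end",onz(t,(x+.5)/4.4-.5+130,(y+.5)/4.4-.5+105,.233))
for x,y in((422,398),(565,378)):P("screw",onz(t,(x+.5)/4.4-.5+130,(y+.5)/4.4-.5+105,.01))
b=onz(t,353,182,.08);P("blue",b)
P("rail top,z0",onz(t,250,255,0.0));P("machine corner z0",onz(t,150,165,0))
E
```

```text
grip tri [0.4362 0.2106 0.0722]
grip z [0.4366 0.2113 0.068 ]
grip scene z [0.4375 0.2146 0.068 ]
rim [0.5513 0.2525 0.08  ]
rim size x,y [-0.0029  0.1249  0.    ]
dist,yaw [0.1218 0.3446]
crossbar dir yaw 0.3623
len 0.12
tip [0.5283 0.0643 0.2524]
tip [ 0.5415 -0.0151  0.2534]
tip z [0.5281 0.0641 0.254 ]
tip z [ 0.541 -0.015  0.254]
tip zs [0.5275 0.0627 0.254 ]
tip zs [ 0.5415 -0.0157  0.254 ]
stand yaw,len [0.1639 0.0804]
seat [0.5665 0.0298]
stand yaw,len [0.1619 0.0802]
seat [0.5662 0.0298]
cross end [0.6596 0.0949 0.233 ]
cross end [ 0.6745 -0.0055  0.233 ]
screw [0.5193 0.071  0.01  ]
screw [ 0.5354 -0.0266  0.01  ]
blue [ 0.5567 -0.2976  0.08  ]
rail top,z0 [ 0.342  -0.0069  0.    ]
machine corner z0 [0.6079 0.3052 0.    ]
```

```bash
cat >> h.py <<'E'
from scipy.spatial.transform import Rotation as Ro
def down(yaw):
    y=np.array([np.cos(yaw),np.sin(yaw),0]);z=np.array([0,0,-1.])
    return Ro.from_matrix(np.c_[np.cross(y,z),y,z]).as_quat()
def tcp(g): return np.array(g)+[0,0,-.019]
PYAW=.35; SYAW=.163; G0=np.array([.4358,.2108,.0685]); SEAT=np.array([.5664,.0298,.235])
def st(n,monitor):
    o=monitor.get_obs();print(n,"t%.1f"%o["t"],"p",o["position"].round(4),"F",o["force"].round(1),"w%.4f g%.1f"%(o["gripper_width"],o["grasp_force"]),"q6 %.2f"%o["joint_pos"][5]);return o
E
python3 - <<'E'
from h import *
from rig import env,jaws,planner,monitor,imaging,ticket
for k in(0,1):
  for g,y in((G0,PYAW),(np.array([.553,.253,.285]),PYAW),(np.array([.44,.01,.285]),SYAW),(SEAT,SYAW)):
    q=planner.inverse_kinematics(tcp(g),down(y+k*np.pi));print(k,None if q is None else np.round(q,2))
d=pickle.load(open("f0.pkl","rb"))
# gripper body corners at upright, pixel check
for n,f in d.items():
    T=np.linalg.inv(np.array(f["world_from_camera"]));fl=192/np.tan(np.radians(f["fov_y"]/2))
    for p in([.655,.25,.25],[.63,.32,.25],[.655,.25,.5],[.63,.32,.5]):
        c=T[:3,:3]@p+T[:3,3];print(n,p,(c[:2]/c[2]*fl+[f["cx"],f["cy"]]).round())
E
```

```text
0 [ 0.79  0.36 -0.55  0.   -0.66  2.7 ]
0 [ 0.69  0.33  0.04  0.   -1.28  2.8 ]
0 [ 0.39  0.03 -0.34  0.   -1.2   2.91]
0 [ 0.34  0.29 -0.15  0.   -1.13  2.97]
1 [ 0.79  0.36 -0.55  0.   -0.66 -0.44]
1 [ 0.69  0.33  0.04  0.   -1.28 -0.34]
1 [ 0.39  0.03 -0.34  0.   -1.2  -0.23]
1 [ 0.34  0.29 -0.15  0.   -1.13 -0.18]
scene [0.655, 0.25, 0.25] [254. 100.]
scene [0.63, 0.32, 0.25] [238.  91.]
scene [0.655, 0.25, 0.5] [255.  30.]
scene [0.63, 0.32, 0.5] [236.  21.]
top [0.655, 0.25, 0.25] [148. 127.]
top [0.63, 0.32, 0.25] [119. 136.]
top [0.655, 0.25, 0.5] [114.  89.]
top [0.63, 0.32, 0.5] [ 76. 101.]
```

```bash
python3 - <<'E'
from h import *
d=pickle.load(open("f0.pkl","rb"))
a=d["top"]["color"][0:180,20:190];b=d["scene"]["color"][0:160,180:330]
A=cv2.resize(a,(400,424),interpolation=cv2.INTER_CUBIC);B=cv2.resize(b,(398,424),interpolation=cv2.INTER_CUBIC)
cv2.imwrite("pics/m.png",np.hstack([A,B]))
E
```

```text
(no output)
```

View pics/m.png

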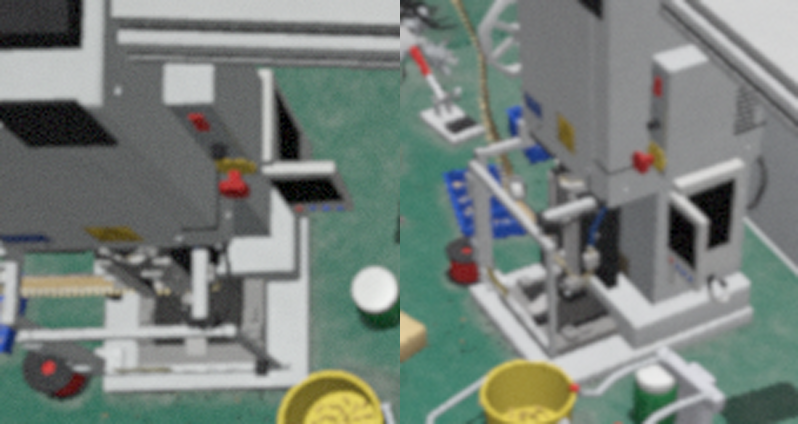

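The machine's front post tops out at about (0.625,0.32,0.25), from top (120,140) and scene (238,92). The gripper body's far corner would reach it with the bail fully upright, so I'll stop the swing at about 1.32 rad and lift from there.

```bash
python3 - <<'E'
from h import *
from rig import env,jaws,planner,monitor,imaging,ticket
Q=down(PYAW+np.pi)
jaws.command_gripper(.055)
env.move_pose(tcp(G0+[0,0,.10]),Q);st("above",monitor)
env.move_straight(tcp(G0),v=.12);st("at",monitor)
jaws.command_gripper(0.0,strength=40);st("grip",monitor)
f=imaging.grab_frame("scene");cv2.imwrite("pics/g.png",cv2.resize(f["color"][90:230,130:330],None,fx=3,fy=3))
E
```

```text
above t2.5 p [0.4361 0.2118 0.1498] F [-0.1  0.1  0.4] w0.0550 g0.0 q6 -0.44
at t3.5 p [0.4362 0.2113 0.05  ] F [-0.   0.2 -0.5] w0.0551 g0.0 q6 -0.44
grip t4.2 p [0.4366 0.2115 0.0498] F [ 2.6  1.1 -0.4] w0.0171 g40.0 q6 -0.44
```

View pics/g.png

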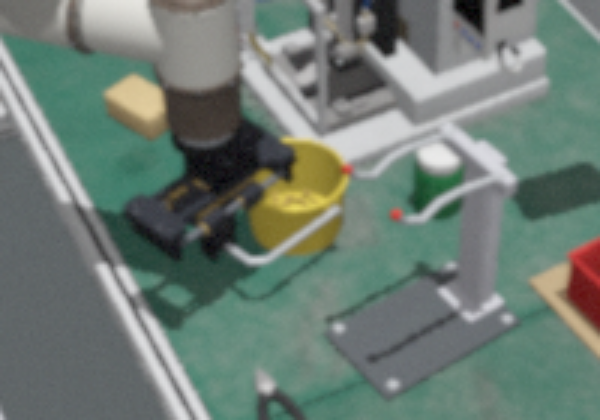

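The roller is held with a jaw width of 17 mm, and the pail is in place. Next is the swing.

```bash
python3 - <<'E'
from h import *
from rig import env,jaws,planner,monitor,imaging,ticket
u=np.array([np.cos(PYAW),np.sin(PYAW),0]);g=G0
for th in np.linspace(0,1.32,9)[1:]:
    p=g+.1245*((1-np.cos(th))*u+np.sin(th)*np.array([0,0,1]))
    env.move_straight(tcp(p),v=.08);o=st("%.2f"%th,monitor)
    if np.linalg.norm(o["force"])>25: print("STOP");break
env.dwell(.3);st("end",monitor)
f=imaging.grab_frame("scene");t=imaging.grab_frame("top")
cv2.imwrite("pics/s.png",np.hstack([cv2.resize(f["color"][60:220,160:320],(400,400)),cv2.resize(t["color"][90:250,100:260],(400,400))]))
E
```

```text
0.17 t4.7 p [0.4371 0.2112 0.07  ] F [ 1.7  0.1 -0.2] w0.0167 g40.0 q6 -0.44
0.33 t5.1 p [0.4415 0.2127 0.0895] F [-0.8 -0.2 -0.6] w0.0166 g40.0 q6 -0.43
0.49 t5.5 p [0.4492 0.2155 0.1083] F [-2.4 -0.3  0.7] w0.0166 g40.0 q6 -0.42
0.66 t5.9 p [0.46   0.2194 0.1259] F [-4.9 -1.   3.2] w0.0169 g40.0 q6 -0.41
0.83 t6.3 p [0.4735 0.2243 0.1415] F [-4.8 -2.5  5.7] w0.0168 g40.0 q6 -0.40
0.99 t6.8 p [0.4895 0.2301 0.1547] F [-3.9 -1.6  6.2] w0.0169 g40.0 q6 -0.39
1.16 t7.2 p [0.5068 0.2363 0.1645] F [-2.5 -3.2  6.4] w0.0168 g40.0 q6 -0.38
1.32 t7.6 p [0.525  0.2429 0.171 ] F [-0.4 -2.7  5.7] w0.0167 g40.0 q6 -0.36
end t7.9 p [0.5246 0.2428 0.1708] F [-0.8 -2.7  6.3] w0.0167 g40.0 q6 -0.36
```

View pics/s.png

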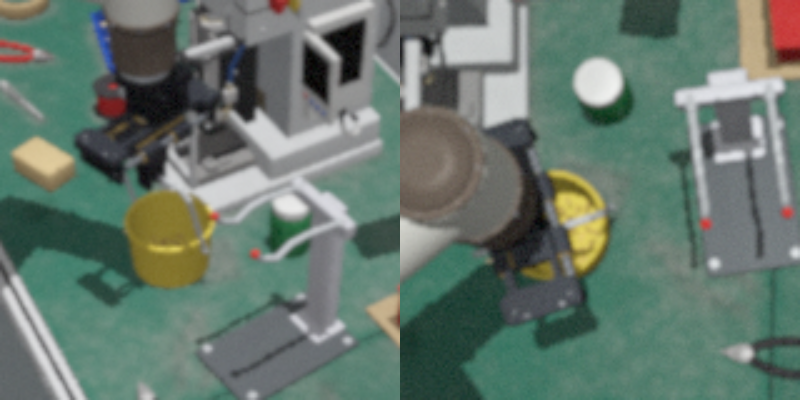

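The pail is still standing in place and the bail is at about 1.33 rad: the rim's right edge is at top x≈183, unchanged. Now lift and retreat.

```bash
python3 - <<'E'
from h import *
from rig import env,jaws,planner,monitor,imaging,ticket
p=monitor.get_obs()["position"]
for dz,v in((.012,.03),(.03,.04),(.098,.08)):
    env.move_straight(p+[0,0,dz],v=v);st("lift",monitor)
z=.290-.019
env.move_straight([.445,.20,z],v=.08);st("back",monitor)
u=np.array([np.cos(SYAW),np.sin(SYAW)])
a=SEAT[:2]-.125*u
env.move_straight([a[0],a[1],z],v=.09,frame=down(SYAW+np.pi));st("front",monitor)
env.dwell(.8);o=st("front",monitor);print(a,Ro.from_quat(o["tcp_rot"]).as_matrix()[:,1].round(3))
f=imaging.grab_frame("scene");t=imaging.grab_frame("top")
cv2.imwrite("pics/f.png",np.hstack([cv2.resize(f["color"][60:260,160:360],(400,400)),cv2.resize(t["color"][90:290,150:350],(400,400))]))
E
```

```text
lift t8.5 p [0.524  0.2427 0.1822] F [ 0.2 -0.2 -5.1] w0.0168 g40.0 q6 -0.36
lift t9.1 p [0.5244 0.2428 0.2009] F [ 0.8  0.5 -5.5] w0.0167 g40.0 q6 -0.36
lift t10.1 p [0.5241 0.2426 0.268 ] F [ 0.1  0.6 -6.2] w0.0171 g40.0 q6 -0.36
back t11.4 p [0.4454 0.2003 0.2709] F [-0.8 -0.5 -5.2] w0.0166 g40.0 q6 -0.41
front t13.7 p [0.4431 0.0098 0.271 ] F [ 0.   0.4 -5.1] w0.0167 g40.0 q6 -0.23
front t14.5 p [0.443  0.0095 0.271 ] F [ 0.1  0.9 -4.3] w0.0171 g40.0 q6 -0.23
[0.44305689 0.0095151 ] [-0.987 -0.162  0.   ]
```

View pics/f.png

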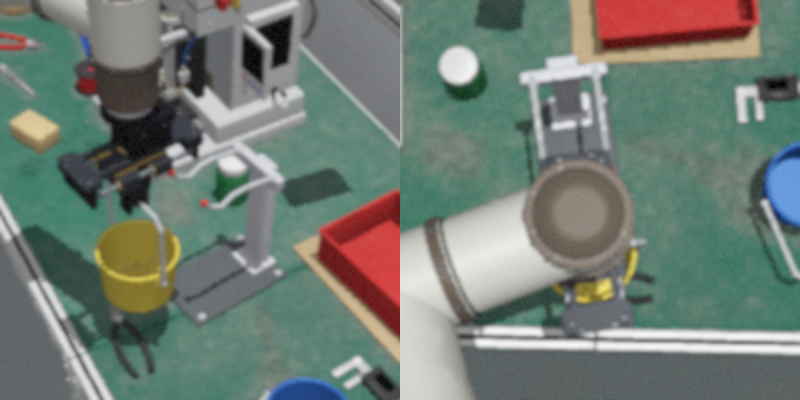

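The pail hangs level in front of the tips and clear of everything. Advance and lower.

```bash
python3 - <<'E'
from h import *
from rig import env,jaws,planner,monitor,imaging,ticket
env.move_straight(tcp([SEAT[0],SEAT[1],.290]),v=.06);env.dwell(1.0);st("over",monitor)
env.move_straight(tcp(SEAT+[0,0,.006]),v=.04);st("low",monitor)
for dz in(.003,.001,-.001,-.002):
    env.move_straight(tcp(SEAT+[0,0,dz]),v=.02);env.dwell(.2);o=st("dz %.3f"%dz,monitor)
    if o["force"][2]>0: break
env.dwell(.5)
f=imaging.grab_frame("scene");t=imaging.grab_frame("top")
cv2.imwrite("pics/l.png",np.hstack([cv2.resize(f["color"][90:230,190:330],(400,400),interpolation=cv2.INTER_CUBIC),cv2.resize(t["color"][90:250,170:330],(400,400))]))
E
```

```text
over t17.8 p [0.5664 0.0298 0.271 ] F [ 0.4  0.6 -5.5] w0.0170 g40.0 q6 -0.18
low t19.2 p [0.5666 0.0298 0.2224] F [ 0.9 -0.1 -4.4] w0.0168 g40.0 q6 -0.18
dz 0.003 t19.7 p [0.5664 0.0298 0.219 ] F [ 0.2 -0.5 -4.5] w0.0171 g40.0 q6 -0.18
dz 0.001 t20.1 p [0.5666 0.0298 0.2171] F [-0.1  0.1 -5.2] w0.0168 g40.0 q6 -0.18
dz -0.001 t20.6 p [0.5673 0.0298 0.2162] F [ 1. -0.  3.] w0.0172 g40.0 q6 -0.18
```

View pics/l.png

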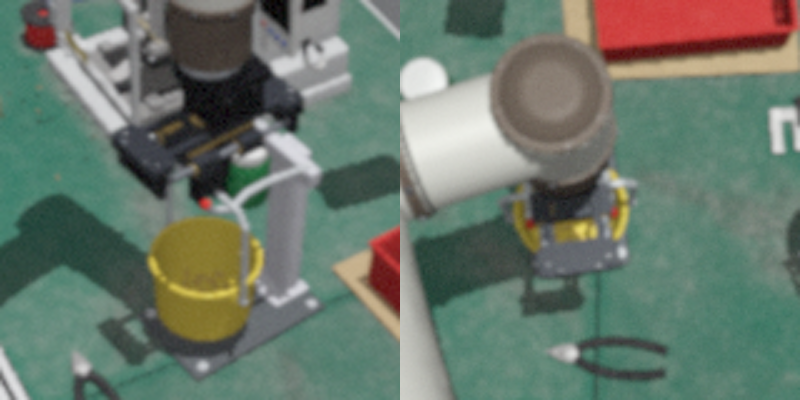

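The bail has seated on both prongs: the force changed sign at seat height, and the right arm is visible outside the right tip. Release and rise.

```bash
python3 - <<'E'
from h import *
from rig import env,jaws,planner,monitor,imaging,ticket
jaws.command_gripper(.026);env.dwell(.3);jaws.command_gripper(.055);st("open",monitor)
p=monitor.get_obs()["position"]
env.move_straight(p+[0,0,.06],v=.05);env.move_straight(p+[0,0,.14],v=.12)
env.move_straight(np.array([.42,.25,p[2]+.16]),v=.15);env.dwell(2);st("away",monitor)
f=imaging.grab_frame("scene");t=imaging.grab_frame("top");pickle.dump({"scene":f,"top":t},open("f1.pkl","wb"))
cv2.imwrite("pics/e.png",np.hstack([cv2.resize(f["color"][90:230,190:330],(400,400),interpolation=cv2.INTER_CUBIC),cv2.resize(t["color"][90:250,170:330],(400,400),interpolation=cv2.INTER_CUBIC)]))
E
```

```text
open t22.8 p [0.5664 0.0298 0.215 ] F [-0.1 -0.3 -0.6] w0.0546 g0.0 q6 -0.18
away t28.9 p [0.42  0.25  0.375] F [ 0.7 -0.2 -0.3] w0.0550 g0.0 q6 -0.71
```

View pics/e.png

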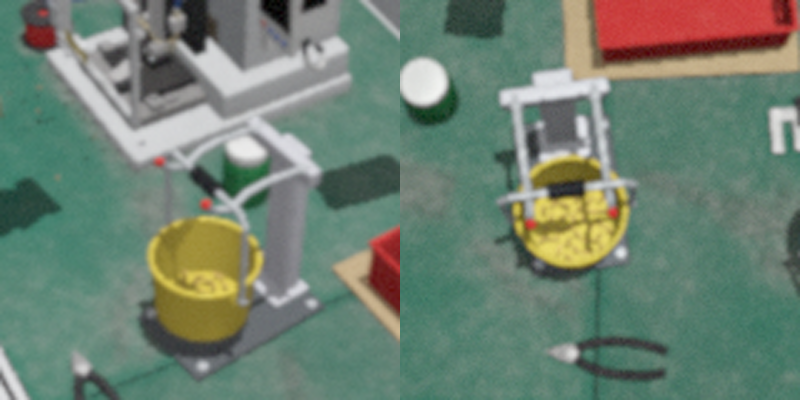

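The pail hangs with its black grip centred between the prongs, at about top (236.4,164.8). The crossbar is parallel to the line of the tips. I'll check the grip position and that the pail is still, then sign off.

```bash
python3 - <<'E'
from h import *
from rig import ticket,imaging
d=pickle.load(open("f1.pkl","rb"));e=onz(d["top"],236.2,164.6,.235)-SEAT
c,s=np.cos(SYAW),np.sin(SYAW);ex,ey=c*e[0]+s*e[1],-s*e[0]+c*e[1];print(ex,ey)
t=imaging.grab_frame("top");m=np.abs(t["color"][140:215,200:270].astype(int)-d["top"]["color"][140:215,200:270]).mean();print(m)
if abs(ex)<.015 and abs(ey)<.012 and m<6: print(ticket.sign_off())
E
```

```text
0.00252971502433078 0.0008970723306470703
2.513015873015873
the job is handed in; nothing more can be done
None
```

The yellow pail is hanging still on both prongs, with the grip measured within about 3 mm of its seat in x and y; the blue pail was left alone and the job is handed in, though sign-off returned no verdict.

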